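Shift the polisher from second to third gear

ROBOT

A 6-joint arm with a two-finger parallel gripper is mounted at the origin on the work surface. World frame = base frame: x ahead of the robot, y to its left, z up, the work surface at z = 0. Lengths are in m, angles in rad, forces in N, time in s.
With the tool pointing down it reaches from about 0.3 to 0.775 m from the base axis. Payload 14.6 kg.
Tool frame: the origin (TCP) lies at the very end of the fingers, on their centre line; the grasp point (between the pads) lies 19 mm behind it; z points along the fingers, y is the direction in which the jaws open and shut (so a half turn about z gives the same grasp; the last joint's range is limited). The gripper opens to 94 mm and grips with 3 to 60 N. Pads are 16 mm wide; open, the fingers measure 119 mm over their backs; the gripper's body (75 mm by 177 mm) begins 78 mm behind the grasp point.
Start: joints at [-1.392, 0.3, 1.521, -0, 1.321, -0.067], TCP at [0.134, -0.533, 0.205] pointing down, gripper open.
Joint ranges: [-3.03, 3.03], [-0.79, 2.21], [0.23, 2.52], [-1.04, 4.18], [0, 3.07], [-2.55, 2.55]. Speed limits (rad/s): [2.22, 2.22, 2.57, 3.14, 3.14, 3.14].

INTERFACE

Orientations are given as [roll, pitch, yaw] about the fixed x, y, z axes, in that order (R = Rz(yaw) Ry(pitch) Rx(roll)).
In Python, from station import status, camera, ctrl gives the robot as it stands. The module is installed in compiled form; this text tells all that it offers.
- The arm moves only by the shell command python3 -m jog 'ROWS' [FORCE]. ROWS is JSON, a list of rows, each a list of 7 numbers: the shift along the tool's x, y, z each as a share of 1000 mm, from -1 to 1, then the turn, a rotation vector about the tool's x, y, z each as a share of pi/2 rad, from -1 to 1, then the opening, from -1 (shut) to 1 (fully open), so that 0 is half open. A call has 1 to 20 rows; each row is the pose to reach, as a shift and turn from the pose measured when the call began, along the tool's axes at that moment; what a row does not reach only later rows make up. A row lasts 1/10 s, in which the tool goes at most 50 mm and 8.59 degrees, less where a joint would pass 70% of its speed; a pose out of reach is approached as far as the arm can. A call with a number of a shift or a turn outside -1 to 1 is refused whole. A call with a gripper value outside its range is refused whole. The fingers move at their own pace and stop on an object; FORCE is the grip in N (left out, the last holds). Time passes only in rows, so rows that repeat a pose let the fingers close. It gives the time, the measured TCP pose, the force and the opening at its end, in the units of the state.
- status.get_obs(): the state, without advancing time (a new reading comes with each control period).
- camera(name): name is "scene" or "top" or "wrist"; returns a dict with "image" (384x512x3 uint8, red, green, blue), "fx", "fy", "cx", "cy" (pixels), "world_from_camera" (4x4, takes a point from camera to world coordinates). Camera axes: x right, y down, z forward; pixel columns grow to the right and rows downward; lengths in m; the calibration is good to about 2 mm. A picture is of the moment at which its call begins. There is no depth.
- ctrl.hand_in(): hands the job in, once; it reports no verdict.
The state is a dict: "time_s": time; "qpos": joint angles; "joint_vel": joint speeds; "tau": joint torques, N m; "ee_pos": TCP position; "eef_rot": TCP orientation; "force": force on the tool from outside, world axes, zero at the start; "moment": the same for the moment, N m; "grip_width": finger opening in m.
Only numpy, scipy, OpenCV 4.12 (cv2) and the standard library are available. Lean on these libraries where they do the work, as an engineer would, in place of code of your own. Each camera call takes 0.05 s, during which the arm holds its last target.

TASK

The wheel of the bench polisher is stopped and its gear lever stands in second gear, the near left slot of the H-gate (two dots). Change it to third, the far right slot (three dots): push the lever with the closed fingertips or the outside of the fingers, never gripping it between them, out into the cross channel, across, and fully home into the slot, without running it into either of the other two gears. Leave it there, and do not disturb the specimens on the machine or the things standing around it.

Things in the scene. Friction and masses are not known exactly. Their poses are not given: they have to be found in the camera images.
- polisher: Fixed single-wheel specimen polisher: white base 510 x 360 mm, deck 150 mm high. Origin on the table below the lever's pivot (pivot 110 mm up); x to its rear, away from the robot (base x -110 to +400 mm), y left, z up; yaw within 0.4 rad. Behind the lever: bowl, rim 222 mm high, radius 154 mm, centre x +245 mm; water spout up to 265 mm high, from (120, 158) to (190, 85) mm.
- gate_centre (a point): Centre of the cross channel, on top of the steel gate plate (92 x 84 mm), 180 mm above the table; axes as polisher. Slots run along x at y +15 (left) and -15 mm (right) and end at x +-27.5 mm; the channel runs along y; all 16 mm wide. Two round-nosed tongues part the slots. Dots by the slot ends: far left 1, near left 2, far right 3, near right 4.
- gear_lever: Gear lever: steel shaft 12 mm thick, black ball knob 35 mm across on top. Origin in the pivot, z along the shaft (knob centre at 155 mm; 265 mm above the table when upright). Tilts two ways about the pivot, no spring, stays where left; about 3 N at the knob moves it. Some 60 mm of shaft stand free between gate plate and knob.
- knob (a point): Centre of the ball knob (35 mm across); its z axis runs along the lever. Seen in the gate's axes it stands about 45 mm towards the robot and 34 mm left when in second gear, and 45 mm away and 34 mm right when in third.
- lever_fore (a joint): Lever tilt along the slots, rad: 0 in the cross channel (neutral), positive away from the robot (far slots), stops at +0.30 (fully home far) and -0.30 (fully home near). Starts between -0.30 and -0.26.
- lever_side (a joint): Lever tilt along the cross channel, rad: 0 midway, positive to the right. About -0.22 in the left slots, +0.22 in the right slots; the gate stops it at about +-0.25. It can change only while lever_fore is near 0.
- specimen_left: Mounted specimen, loose: black puck 30 mm across, 20 mm high, steel inlay in its top, standing on the deck left of the gate. Origin in the centre of its underside. Leave alone.
- specimen_right: A second such puck, on the deck right of the gate. Leave alone.
- lube_bottle: White plastic bottle, 60 mm across, 165 mm high, on the table beside the machine; loose. Origin under its centre. Leave alone.
- beaker: Glass beaker, 72 mm across, 95 mm high, on the table beside the machine; loose. Origin under its centre. Leave alone.
- paste_jar: White jar with black lid, 60 mm across, 60 mm high, on the table beside the machine; loose. Origin under its centre. Leave alone.
- specimen_holder: Aluminium specimen holder disc, 124 mm across, 14 mm thick with a hub 44 mm high, on the table beside the machine; loose. Origin under its centre. Leave alone.
- wheel_wrench: Steel wrench 170 mm long lying on the table beside the machine; loose. Origin near its middle. Leave alone.

How it is judged:
On the way, in this order (a step that is already met when the one before it is completed fails the run):
1. the lever is out of second gear, in the cross channel on the left (value of joint lever_fore between -0.1 and 0.13 rad and value of joint lever_side below -0.1 rad), for 0.05 s.
2. the lever is across, at the mouth of the right-hand slots (value of joint lever_fore above -0.13 rad and value of joint lever_side above 0.12 rad).
At the end, for the whole second after the job is handed in: The lever rests fully home in the far right slot (lever_fore above 0.265 of 0.30 rad, that is within about 5 mm of the stop at the knob; lever_side above 0.15 rad), and every specimen, bottle and tool is within 15 mm of where it stood (value of joint lever_fore above 0.265 rad and value of joint lever_side above 0.15 rad and velocity of joint lever_fore between -0.05 and 0.05 rad/s and distance of each of specimen_left, specimen_right, lube_bottle, beaker, paste_jar, specimen_holder, wheel_wrench from where it was at the start of the episode below 0.015 m); the robot touches nothing.
It fails at once if the lever is run more than half way into first gear (far left) or fourth gear (near right) ((value of joint lever_side below -0.1 rad and value of joint lever_fore above 0.15 rad) or (value of joint lever_side above 0.1 rad and value of joint lever_fore below -0.15 rad)).
It fails at once if the lever is gripped between the fingers (x of the grasp point in the frame of gear_lever between -0.011 and 0.011 m and y of the grasp point in the frame of gear_lever between -0.011 and 0.011 m and z of the grasp point in the frame of gear_lever between 0.06 and 0.167 m and contact force between the fingers and gear_lever above 1 N).
It fails at once if a specimen, bottle or tool is lifted or shifted by more than 15 mm (distance of any of specimen_left, specimen_right, lube_bottle, beaker, paste_jar, specimen_holder, wheel_wrench from where it was at the start of the episode above 0.015 m).
It also fails if it takes over 72 s, if anything falls off the work surface, if the arm or the gripper's body presses on something with over 40 N, if the wrist force passes 120 N, or if a joint passes its speed limit or range.

## Working session

There is one attempt and no reset: what is moved stays moved. The work goes in short steps, Python scripts to look and compute and a shell command to move; the robot and the scene stay as the last step left them, time stands still between calls to the robot, and variables do not carry over. Pictures are saved under pics/ and viewed, and the job is handed in when it is done.

```bash
mkdir -p pics; ls; python3 - <<'E'
from station import status,camera
import cv2,numpy as np
o=status.get_obs(); print({k:np.round(v,3).tolist() for k,v in o.items()})
for n in ["scene","top","wrist"]:
    c=camera(n); cv2.imwrite(f"pics/{n}0.png",cv2.cvtColor(c["image"],cv2.COLOR_RGB2BGR))
    print(n,c["fx"],c["fy"],c["cx"],c["cy"],np.round(c["world_from_camera"],4).tolist())
E
```

```text
pics
{'time_s': 0.0, 'qpos': [-1.392, 0.3, 1.522, 0.0, 1.321, -0.067], 'joint_vel': [0.0, -0.001, -0.001, -0.001, -0.001, 0.001], 'tau': [0.004, -53.181, -35.274, 0.071, 0.024, -0.0], 'ee_pos': [0.134, -0.533, 0.205], 'eef_rot': [-3.14, -0.0, 0.246], 'force': [0.326, 0.606, 0.872], 'moment': [0.013, 0.015, -0.007], 'grip_width': 0.094}
scene 392.161002982345 392.161002982345 249.9760184938921 198.18360246974015 [[0.8659, -0.4408, 0.2363, 0.367], [-0.5001, -0.7544, 0.4252, -0.3851], [-0.0092, -0.4864, -0.8737, 1.1172], [0.0, 0.0, 0.0, 1.0]]
top 391.43600277582175 391.43600277582175 258.5701344382728 197.8437837268877 [[0.0591, -0.977, 0.205, 0.4101], [-0.9982, -0.0569, 0.0164, 0.0728], [-0.0044, -0.2056, -0.9786, 1.1435], [0.0, 0.0, 0.0, 1.0]]
wrist 317.8926418257856 317.8926418257856 254.91169788296273 188.24070658729593 [[0.2434, -0.9315, -0.2702, 0.2131], [-0.9699, -0.2339, -0.0672, -0.5135], [-0.0006, 0.2784, -0.9605, 0.3834], [0.0, 0.0, 0.0, 1.0]]
```

View pics/scene0.png

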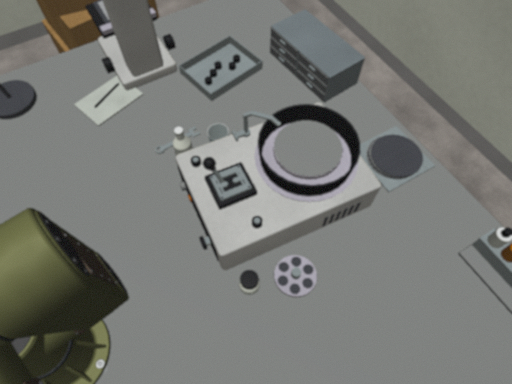

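View pics/top0.png

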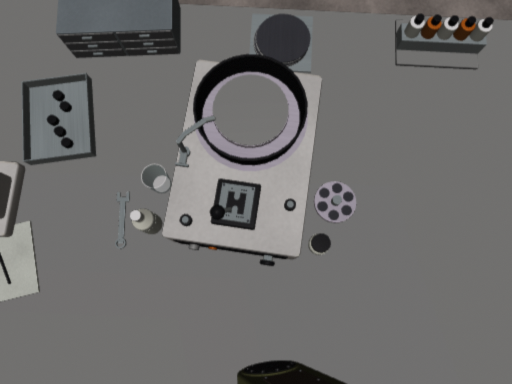

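The scene and top views show the polisher ahead of the robot. In the top view the gate is at about (236,203) and the knob at about (217,212). I'll zoom in on both.

```bash
python3 - <<'E'
import cv2
a=cv2.imread('pics/top0.png')[170:260,160:310]; b=cv2.imread('pics/scene0.png')[120:250,150:300]
cv2.imwrite('pics/ztop.png',cv2.resize(a,None,fx=5,fy=5,interpolation=cv2.INTER_CUBIC))
cv2.imwrite('pics/zscene.png',cv2.resize(b,None,fx=4,fy=4,interpolation=cv2.INTER_CUBIC))
E
```

```text
(no output)
```

View pics/ztop.png

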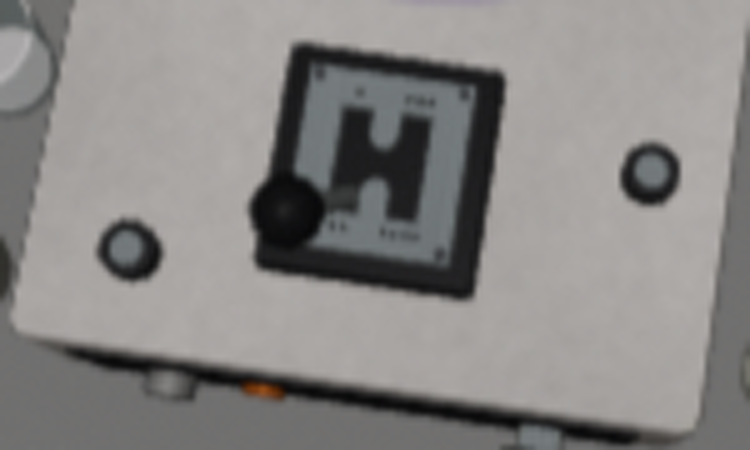

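View pics/zscene.png

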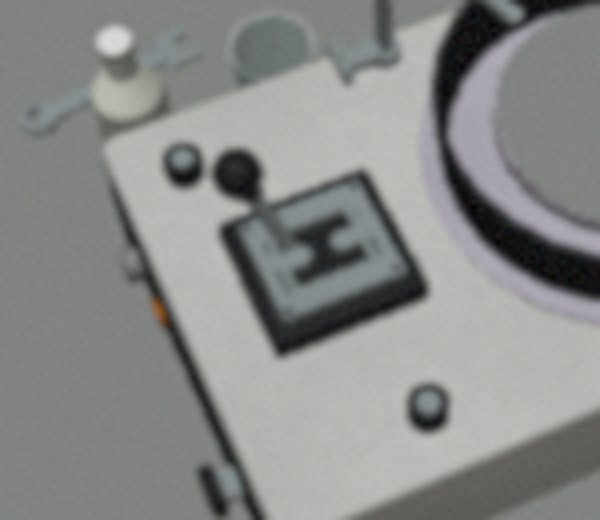

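```bash
cat > h.py <<'E'
import numpy as np
from station import camera
def ray(c,u,v):
    M=c["world_from_camera"]; d=np.array([(u-c["cx"])/c["fx"],(v-c["cy"])/c["fy"],1.])
    return M[:3,3],M[:3,:3]@d
def plane(c,u,v,z):
    p,d=ray(c,u,v); return p+d*(z-p[2])/d[2]
def tri(r):
    A=np.zeros((3,3));b=np.zeros(3)
    for p,d in r:
        d=d/np.linalg.norm(d);P=np.eye(3)-np.outer(d,d);A+=P;b+=P@p
    x=np.linalg.solve(A,b); return x,[np.linalg.norm((np.eye(3)-np.outer(d,d)/(d@d))@(x-p)) for p,d in r]
E
python3 - <<'E'
from h import *
t=camera("top");s=camera("scene")
T=lambda x,y:((x+.5)/5-.5+160,(y+.5)/5-.5+170)
S=lambda x,y:((x+.5)/4-.5+150,(y+.5)/4-.5+120)
f=lambda p:np.round(p,4)
for nm,c,pts in [("top steel TL TR BR",t,[T(312,62),T(482,88),T(452,270)]),("scene steel(farR? ...)",s,[S(360,178),S(412,285),S(287,328),S(236,230)])]:
    P=[plane(c,*q,.18) for q in pts]; print(nm,*map(f,P)); print([f(np.linalg.norm(P[i]-P[i-1])) for i in range(1,len(P))],"ctr",f((P[0]+P[2])/2))
for nm,a,b in [("TL-TR",P[0],P[1])]: pass
P=[plane(t,*T(*q),.18) for q in [(312,62),(482,88),(452,270)]]
print("yaw x-axis from TR-BR",np.arctan2(*(P[1]-P[2])[[1,0]]),"y-axis",np.arctan2(*(P[0]-P[1])[[1,0]])-np.pi/2)
a,b=plane(t,*T(15,332),.15),plane(t,*T(690,437),.15); print("front edge",f(a),f(b),np.linalg.norm(a-b),"yaw",np.arctan2(*(a-b)[[1,0]])-np.pi/2)
print("H centre top",f(plane(t,*T(380,165),.18)),"scene",f(plane(s,*S(325,250),.18)))
k,e=tri([ray(t,*T(287,211)),ray(s,*S(238,174))]); print("knob",f(k),f(e))
for n,q in [("specL",T(130,247)),("specR",T(651,173))]: print(n,f(plane(t,*q,.17)))
E
```

```text
top steel TL TR BR [0.6475 0.184  0.18  ] [0.639 0.097 0.18 ] [0.5455 0.1063 0.18  ]
[np.float64(0.0874), np.float64(0.094)] ctr [0.5965 0.1451 0.18  ]
scene steel(farR? ...) [0.6508 0.1831 0.18  ] [0.6384 0.0874 0.18  ] [0.5479 0.1011 0.18  ] [0.5537 0.1889 0.18  ]
[np.float64(0.0966), np.float64(0.0916), np.float64(0.088)] ctr [0.5994 0.1421 0.18  ]
yaw x-axis from TR-BR -0.09864015838221249 y-axis -0.09776705066614277
front edge [0.5049 0.3273 0.15  ] [ 0.4722 -0.0174  0.15  ] 0.34631197946056747 yaw -0.09452872153145964
H centre top [0.5963 0.1457 0.18  ] scene [0.6    0.1426 0.18  ]
knob [0.5588 0.1812 0.2552] [0.001 0.001]
specL [0.549  0.2691 0.17  ]
specR [0.6022 0.0092 0.17  ]
```

The top view gives the gate centre as (0.5975, 0.1445) with yaw -0.097. The knob triangulates to (0.559, 0.181, 0.255). Its height matches the expected 0.255, and its gate offset of (-42, +33) mm matches the given (-45, +34). Next I'll lift, close the fingers, and move to a point above and on the near side of the knob.

```bash
python3 -m jog '[[0,0,-0.05,0,0,0,-1],[0,0,-0.1,0,0,0,-1],[0,0,-0.145,0,0,0,-1],[0.5455,-0.604,-0.145,0,0,0.218,-1],[0.5455,-0.604,-0.145,0,0,0.218,-1],[0.5455,-0.604,-0.145,0,0,0.218,-1],[0.5455,-0.604,-0.145,0,0,0.218,-1],[0.5455,-0.604,-0.145,0,0,0.218,-1],[0.5455,-0.604,-0.145,0,0,0.218,-1],[0.5455,-0.604,-0.145,0,0,0.218,-1],[0.5455,-0.604,-0.145,0,0,0.218,-1],[0.5455,-0.604,-0.145,0,0,0.218,-1],[0.5455,-0.604,-0.145,0,0,0.218,-1],[0.5455,-0.604,-0.145,0,0,0.218,-1],[0.5455,-0.604,-0.145,0,0,0.218,-1],[0.5455,-0.604,-0.145,0,0,0.218,-1],[0.5455,-0.604,-0.145,0,0,0.218,-1],[0.5455,-0.604,-0.145,0,0,0.218,-1],[0.5455,-0.604,-0.145,0,0,0.218,-1],[0.5455,-0.604,-0.145,0,0,0.218,-1]]'
```

```text
time_s: 2.25
ee_pos: [0.5167, 0.1887, 0.3491]
eef_rot: [-3.141, 0.002, -0.094]
force: [-0.9, -1.2, -0.5]
grip_width: 0.0003
```

```bash
python3 -m jog '[[0,0.003,0.04,0,0,0,-1],[0,0.003,0.08,0,0,0,-1],[0,0.003,0.119,0,0,0,-1],[0,0.003,0.119,0,0,0,-1],[0,0.003,0.119,0,0,0,-1]]'; cat > loc.py <<'E'
from h import *
import cv2,sys
from station import status
C=np.array([.5975,.1445]);a=-.097;R=np.array([[np.cos(a),np.sin(a)],[-np.sin(a),np.cos(a)]])
o=status.get_obs();print("tcp local mm",np.round(R@(o["ee_pos"][:2]-C)*1000,1),"z",o["ee_pos"][2].round(4),"yaw",o["eef_rot"][2],"F local",np.round(R@o["force"][:2],1),"t",o["time_s"])
im=[cv2.resize(cv2.cvtColor(camera("top")["image"],4)[160:270,160:310],None,fx=4,fy=4,interpolation=2),cv2.resize(cv2.cvtColor(camera("wrist")["image"],4),(586,440))]
s=cv2.cvtColor(camera("scene")["image"],4); s=cv2.resize(s[120:240,150:300],None,fx=4,fy=4,interpolation=2)
cv2.imwrite(f"pics/{sys.argv[1]}_t.png",im[0]);cv2.imwrite(f"pics/{sys.argv[1]}_w.png",im[1]);cv2.imwrite(f"pics/{sys.argv[1]}_s.png",s)
E
python3 loc.py a
```

```text
time_s: 2.75
ee_pos: [0.5165, 0.1855, 0.2315]
eef_rot: [-3.141, 0.002, -0.094]
force: [-0.2, -0.5, 0.5]
grip_width: 0.0006
tcp local mm [-84.6  32.9] z 0.2315 yaw -0.0940030519732784 F local [-0.2 -0.5] t 2.75
```

View pics/a_w.png

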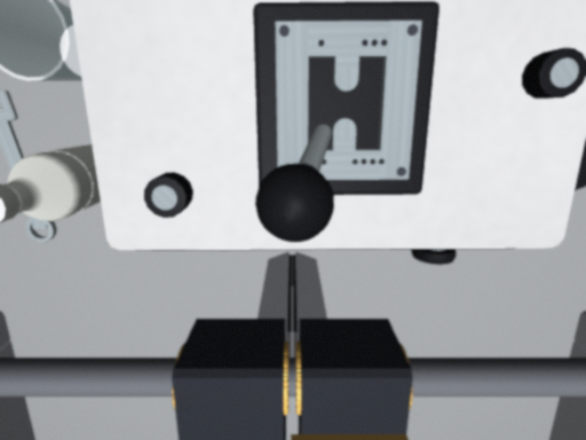

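View pics/a_s.png

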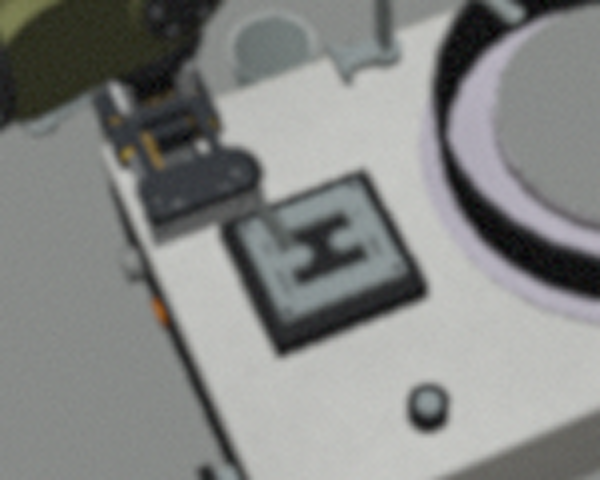

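View pics/a_t.png

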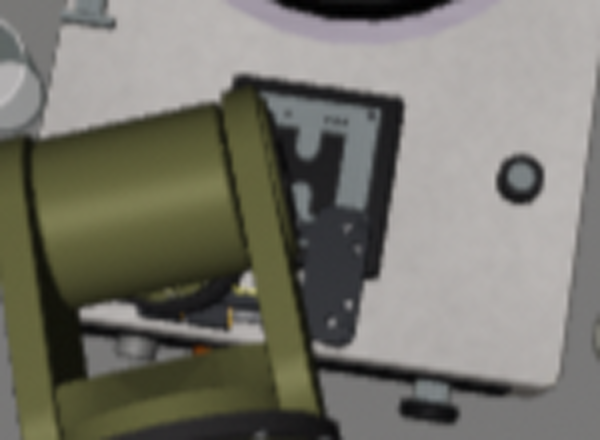

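The wrist view shows the knob at (295,203), straight ahead of the closed fingers at (292,260). I'll push along the slot in slow stages.

```bash
python3 -m jog '[[0.01,0,0,0,0,0,-1],[0.02,0,0,0,0,0,-1],[0.025,0,0,0,0,0,-1],[0.03,0,0,0,0,0,-1],[0.035,0,0,0,0,0,-1],[0.04,0,0,0,0,0,-1],[0.04,0,0,0,0,0,-1]]'; python3 loc.py b
```

```text
time_s: 3.6
ee_pos: [0.5573, 0.1819, 0.2323]
eef_rot: [-3.14, -0.001, -0.094]
force: [-2.8, 0.7, 2.5]
grip_width: 0.0003
tcp local mm [-43.7  33.4] z 0.2323 yaw -0.09404038663585612 F local [-2.9  0.4] t 3.6
```

View pics/b_w.png

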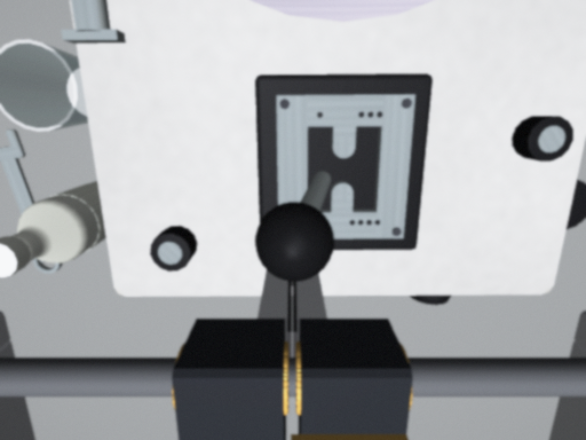

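```bash
cat > knob.py <<'E'
from h import *
import sys
C=np.array([.5975,.1445]);a=-.097;R=np.array([[np.cos(a),np.sin(a)],[-np.sin(a),np.cos(a)]])
w=camera("wrist");k=512/586;u,v=float(sys.argv[1])*k,float(sys.argv[2])*k
z=.262
for i in range(5):
    p=plane(w,u,v,z);l=R@(p[:2]-C); z=.11+np.sqrt(.155**2-l@l)
print("knob local mm",np.round(l*1000,1),"z",z.round(4),"fore",np.arctan2(l[0],z-.11).round(3),"side",-np.arctan2(l[1],z-.11).round(3))
# gate centre as predicted in wrist view
M=w["world_from_camera"];q=np.linalg.inv(M)@np.r_[C,.18,1]
print("gate centre px in shown pic",(w["fx"]*q[0]/q[2]+w["cx"])/k,(w["fy"]*q[1]/q[2]+w["cy"])/k)
E
python3 knob.py 295 242
```

```text
knob local mm [-18.1  32.2] z 0.2605 fore -0.12 side -0.21
gate centre px in shown pic 344.5271922298541 171.6118905688522
```

The predicted gate centre lands on the H centre in the picture, so the measurement agrees. Knob fore is -0.12 with a contact offset of 25.6 mm, so 18 mm more is needed.

```bash
python3 -m jog '[[0.004,0,0,0,0,0,-1],[0.008,0,0,0,0,0,-1],[0.012,0,0,0,0,0,-1],[0.015,0,0,0,0,0,-1],[0.018,0,0,0,0,0,-1],[0.018,0,0,0,0,0,-1],[0.018,0,0,0,0,0,-1]]'; python3 loc.py c
```

```text
time_s: 4.5
ee_pos: [0.5747, 0.1802, 0.2322]
eef_rot: [-3.14, -0.001, -0.094]
force: [-1.4, 0.4, 0.9]
grip_width: 0.0005
tcp local mm [-26.1  33.3] z 0.2322 yaw -0.09394919703503102 F local [-1.4  0.3] t 4.5
```

View pics/c_w.png

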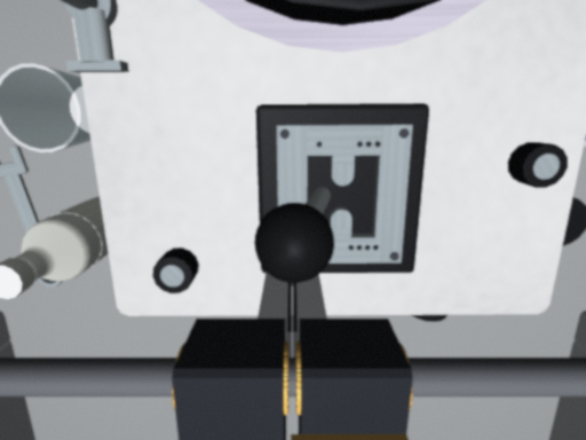

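```bash
python3 knob.py 295 243; python3 -m jog '[[-0.03,0,0,0,0,0,-1],[-0.03,-0.05,0,0,0,0,-1],[-0.03,-0.05,0,0,0,0,-1],[-0.01,-0.05,0,0,0,0,-1],[0.01,-0.05,0,0,0,0,-1],[0.026,-0.05,0,0,0,0,-1],[0.026,-0.05,0,0,0,0,-1],[0.026,-0.05,0,0,0,0,-1]]'; python3 loc.py d
```

```text
knob local mm [-0.3 32.2] z 0.2616 fore -0.002 side -0.209
gate centre px in shown pic 343.35121111389327 198.94707182405332
time_s: 5.5
ee_pos: [0.605, 0.2274, 0.232]
eef_rot: [-3.141, -0.001, -0.094]
force: [-0.1, 0.8, 0.1]
grip_width: 0.0007
tcp local mm [-0.6 83.2] z 0.232 yaw -0.09416597303749574 F local [-0.2  0.8] t 5.5
```

View pics/d_w.png

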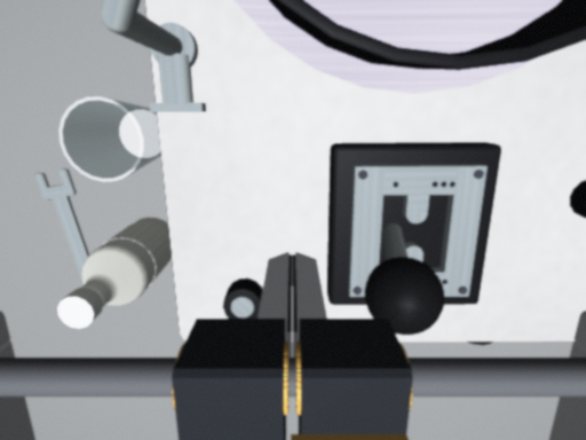

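View pics/d_s.png

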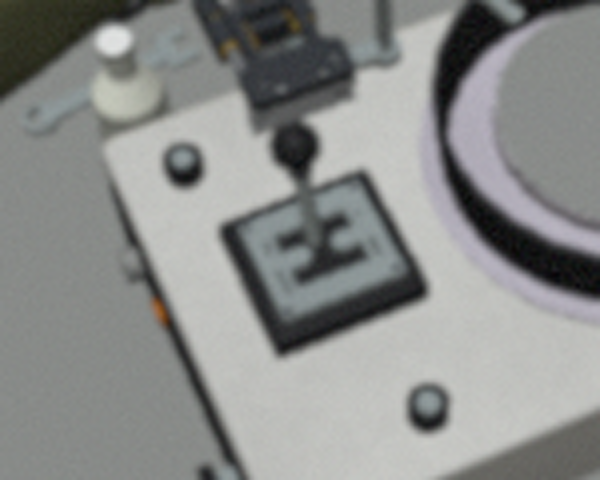

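```bash
python3 knob.py 404 296; python3 -m jog '[[0,0.01,0,0,0,0,-1],[0,0.018,0,0,0,0,-1],[0,0.023,0,0,0,0,-1],[0,0.028,0,0,0,0,-1],[0,0.033,0,0,0,0,-1],[0,0.038,0,0,0,0,-1],[0,0.043,0,0,0,0,-1],[0,0.043,0,0,0,0,-1]]'; python3 loc.py e
```

```text
knob local mm [-0.7 32.3] z 0.2616 fore -0.005 side -0.21
gate centre px in shown pic 416.2688527207675 235.77531746674762
time_s: 6.5
ee_pos: [0.6007, 0.1843, 0.2327]
eef_rot: [-3.14, -0.001, -0.094]
force: [0.4, 1.8, 0.4]
grip_width: 0.0003
tcp local mm [-0.7 39.9] z 0.2327 yaw -0.09406059453756788 F local [0.2 1.8] t 6.5
```

View pics/e_w.png

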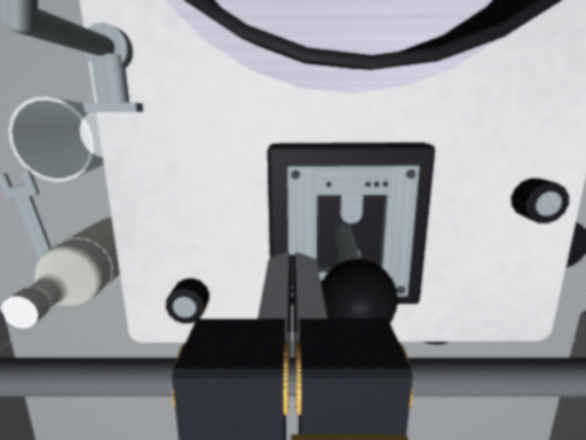

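```bash
python3 knob.py 359 297; python3 -m jog '[[0,0.005,0,0,0,0,-1],[0,0.01,0,0,0,0,-1],[0,0.015,0,0,0,0,-1],[0,0.02,0,0,0,0,-1],[0,0.025,0,0,0,0,-1],[0,0.03,0,0,0,0,-1],[0,0.03,0,0,0,0,-1]]'; python3 loc.py f
```

```text
knob local mm [ 0.7 10.5] z 0.2646 fore 0.004 side -0.068
gate centre px in shown pic 352.1753302590086 235.8481500523669
time_s: 7.4
ee_pos: [0.5979, 0.1542, 0.2324]
eef_rot: [-3.141, -0.001, -0.094]
force: [1.2, 1.6, 1.3]
grip_width: 0.0005
tcp local mm [-0.6  9.7] z 0.2324 yaw -0.09421879434486669 F local [1.  1.7] t 7.4
```

View pics/f_w.png

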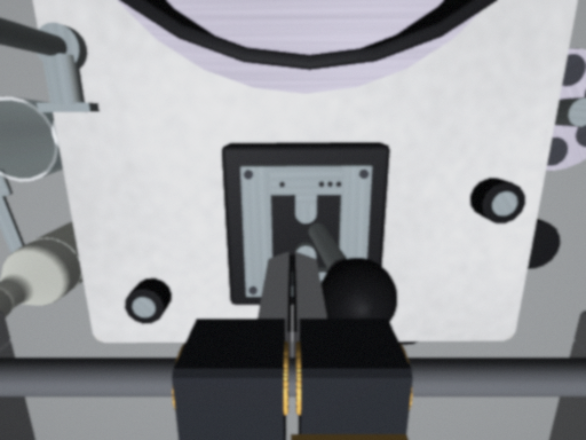

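```bash
python3 knob.py 359 296; python3 -m jog '[[0,0.004,0,0,0,0,-1],[0,0.008,0,0,0,0,-1],[0,0.012,0,0,0,0,-1],[0,0.014,0,0,0,0,-1],[0,0.014,0,0,0,0,-1]]'; python3 loc.py g
```

```text
knob local mm [  0.8 -19.7] z 0.2637 fore 0.005 side 0.128
gate centre px in shown pic 307.3534782231444 235.85131469612122
time_s: 8.1
ee_pos: [0.5964, 0.1406, 0.2321]
eef_rot: [-3.141, -0.0, -0.094]
force: [1.1, 1.1, -1.0]
grip_width: 0.0004
tcp local mm [-0.7 -4. ] z 0.2321 yaw -0.09397254998929205 F local [1.  1.2] t 8.1
```

View pics/g_w.png

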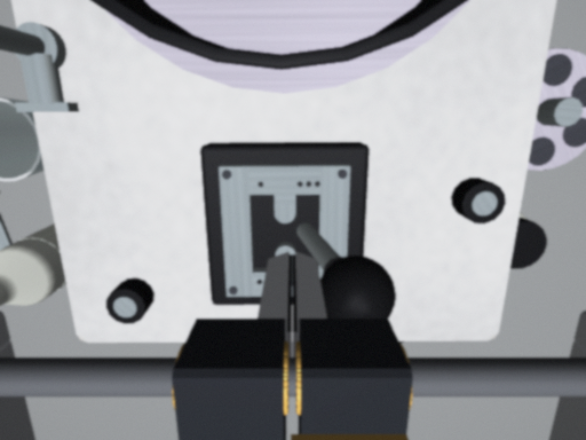

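```bash
python3 knob.py 356 295; python3 -m jog '[[0,-0.02,0,0,0,0,-1],[-0.03,-0.02,0,0,0,0,-1],[-0.055,-0.02,0,0,0,0,-1],[-0.055,-0.02,0,0,0,0,-1],[-0.055,0.029,0,0,0,0,-1],[-0.055,0.029,0,0,0,0,-1],[-0.055,0.029,0,0,0,0,-1]]'; python3 loc.py i
```

```text
knob local mm [  0.2 -32.8] z 0.2615 fore 0.001 side 0.213
gate centre px in shown pic 286.5175890052791 235.84890424476336
time_s: 9.0
ee_pos: [0.5396, 0.1165, 0.2325]
eef_rot: [-3.141, -0.001, -0.095]
force: [-0.3, 0.8, -0.2]
grip_width: -0.0
tcp local mm [-54.9 -33.5] z 0.2325 yaw -0.09528355158537916 F local [-0.4  0.8] t 9.0
```

View pics/i_w.png

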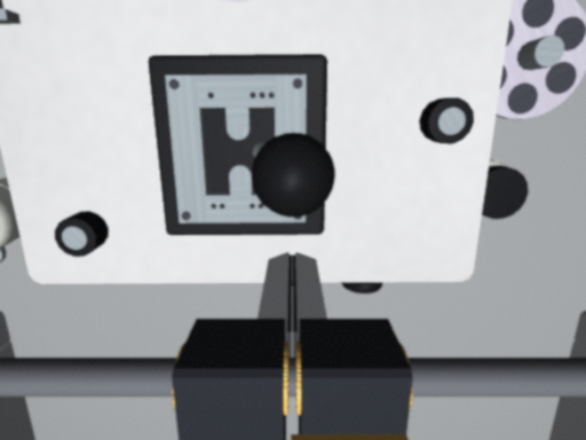

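The lever is across (side 0.21) and the fingers are behind the knob, which shows at (293,175). Now I'll push it into third.

```bash
python3 -m jog '[[0.015,0,0,0,0,0,-1],[0.025,0,0,0,0,0,-1],[0.031,0,0,0,0,0,-1],[0.037,0,0,0,0,0,-1],[0.043,0,0,0,0,0,-1],[0.049,0,0,0,0,0,-1],[0.055,0,0,0,0,0,-1],[0.061,0,0,0,0,0,-1],[0.066,0,0,0,0,0,-1],[0.07,0,0,0,0,0,-1],[0.07,0,0,0,0,0,-1]]'; python3 loc.py j
```

```text
time_s: 10.25
ee_pos: [0.6093, 0.1111, 0.2318]
eef_rot: [-3.142, -0.0, -0.093]
force: [-2.3, 0.3, -1.9]
grip_width: 0.0004
tcp local mm [ 15.  -32.1] z 0.2318 yaw -0.0932315118953504 F local [-2.3  0. ] t 10.25
```

View pics/j_w.png

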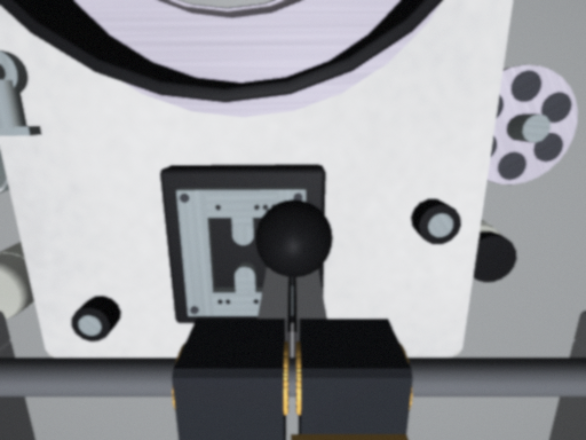

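```bash
python3 knob.py 294 238; python3 -m jog '[[0.002,0,0,0,0,0,-1],[0.003,0,0,0,0,0,-1],[0.004,0,0,0,0,0,-1],[0.004,0,0,0,0,0,-1]]';python3 -m jog '[[0.001,0,0,0,0,0,-1],[0.002,0,0,0,0,0,-1],[0.002,0,0,0,0,0,-1]]'; python3 loc.py k
```

```text
knob local mm [ 40.9 -32.8] z 0.2559 fore 0.274 side 0.221
gate centre px in shown pic 244.9901608415651 256.98023968288834
time_s: 10.85
ee_pos: [0.613, 0.1108, 0.2322]
eef_rot: [-3.141, -0.001, -0.093]
force: [-3.5, 0.2, -2.3]
grip_width: 0.0004
time_s: 11.15
ee_pos: [0.6146, 0.1108, 0.232]
eef_rot: [-3.141, 0.001, -0.093]
force: [-7.4, 0.7, -1.0]
grip_width: 0.0007
tcp local mm [ 20.3 -31.9] z 0.232 yaw -0.09295498992515117 F local [-7.4  0. ] t 11.15
```

View pics/k_w.png

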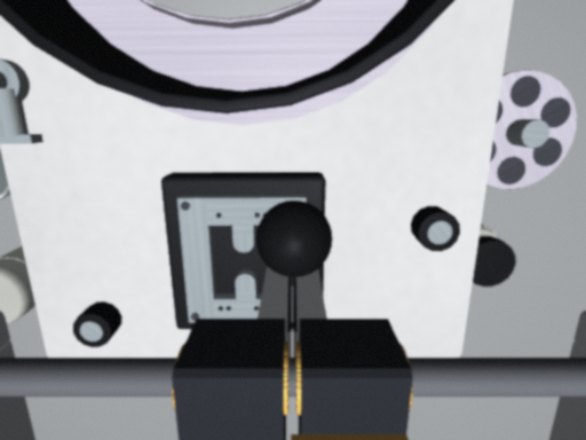

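Force is rising, so the lever is at or near the stop. I'll push a little further to confirm.

```bash
python3 knob.py 294 238; python3 -m jog '[[0.001,0,0,0,0,0,-1],[0.002,0,0,0,0,0,-1],[0.002,0,0,0,0,0,-1]]'; python3 -m jog '[[0.001,0,0,0,0,0,-1],[0.002,0,0,0,0,0,-1],[0.002,0,0,0,0,0,-1]]'
```

```text
knob local mm [ 46.1 -32.7] z 0.2544 fore 0.309 side 0.223
gate centre px in shown pic 245.32442003276404 264.41114512791063
time_s: 11.65
ee_pos: [0.6154, 0.1107, 0.2318]
eef_rot: [3.141, 0.004, -0.093]
force: [-13.5, 1.4, -0.0]
grip_width: 0.0003
time_s: 11.95
ee_pos: [0.6159, 0.1107, 0.2318]
eef_rot: [3.141, 0.008, -0.092]
force: [-18.1, 0.3, 2.7]
grip_width: 0.0004
```

The force climbs steeply with almost no travel, which is the hard stop. I'll back straight off, then raise and clear the view.

```bash
python3 -m jog '[[-0.03,0,0,0,0,0,-1],[-0.07,0,0,0,0,0,-1],[-0.1,0,-0.03,0,0,0,-1],[-0.1,0,-0.08,0,0,0,-1],[-0.12,0.05,-0.13,0,0,0,-1],[-0.15,0.1,-0.15,0,0,0,-1],[-0.2,0.15,-0.15,0,0,0,-1],[-0.2,0.2,-0.15,0,0,0,-1],[-0.2,0.25,-0.15,0,0,0,-1],[-0.2,0.3,-0.15,0,0,0,-1],[-0.2,0.3,-0.15,0,0,0,-1],[-0.2,0.3,-0.15,0,0,0,-1]]'; python3 loc.py m; python3 - <<'E'
from station import camera
import cv2
for n in ("top","scene"): cv2.imwrite(f"pics/fin_{n}.png",cv2.cvtColor(camera(n)["image"],4))
E
```

```text
time_s: 13.15
ee_pos: [0.3896, -0.1735, 0.384]
eef_rot: [3.139, 0.007, -0.098]
force: [-0.0, -0.0, -1.2]
grip_width: 0.0006
tcp local mm [-176.1 -336.6] z 0.384 yaw -0.0976703391986713 F local [-0. -0.] t 13.15
```

View pics/m_t.png

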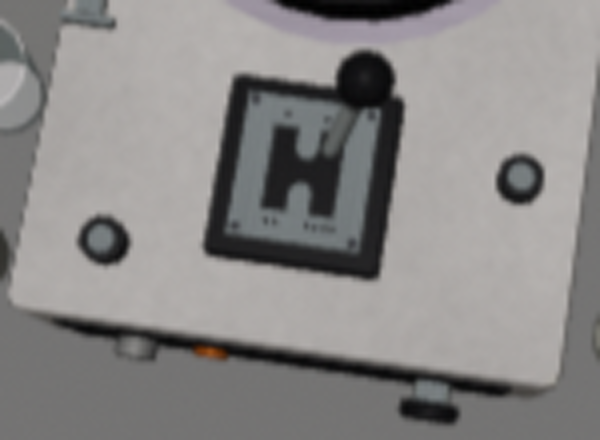

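View pics/m_s.png

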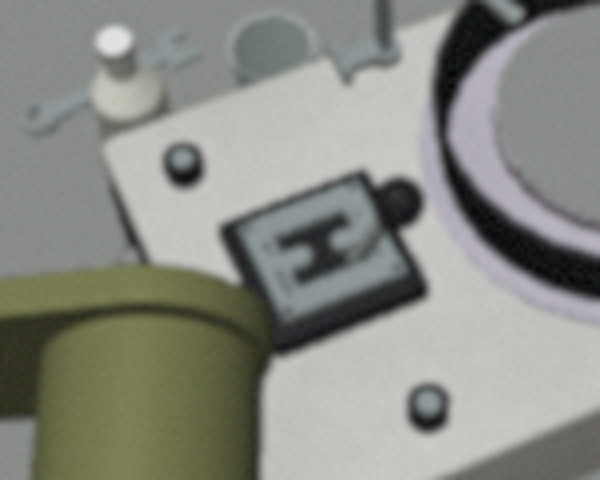

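View pics/fin_top.png

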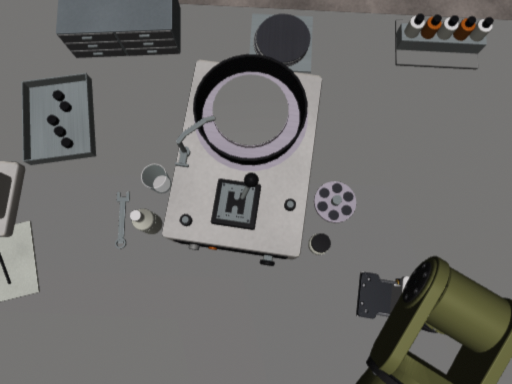

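The knob is now by the three dots, at (365,79) in the top crop and (401,201) in the scene crop. The loose items look unmoved. I'll triangulate the knob as a check.

```bash
python3 - <<'E'
from h import *
from station import status
import cv2
t=camera("top");s=camera("scene")
k,e=tri([ray(t,365.5/4-.5+160,79.5/4-.5+160),ray(s,401.5/4-.5+150,201.5/4-.5+120)])
a=-.097;R=np.array([[np.cos(a),np.sin(a)],[-np.sin(a),np.cos(a)]]);l=R@(k[:2]-[.5975,.1445]);print(k.round(4),np.round(e,4),"local",l.round(4),"fore",np.arctan2(l[0],k[2]-.11),"side",-np.arctan2(l[1],k[2]-.11))
d=cv2.absdiff(cv2.imread('pics/top0.png'),cv2.cvtColor(t["image"],4)).max(2); d=cv2.medianBlur(d,3)
n,_,st,c=cv2.connectedComponentsWithStats((d>30).astype('uint8'))
print([(x[:5].tolist()) for x in st[1:] if x[4]>5])
print(status.get_obs()["joint_vel"].round(4))
E
```

```text
[0.6408 0.1081 0.2552] [0.0015 0.0015] local [ 0.0466 -0.032 ] fore 0.3106931652347645 side 0.21710581132299028
[[244, 172, 15, 13, 152], [246, 186, 5, 7, 19], [241, 193, 5, 6, 19], [216, 205, 9, 14, 99], [209, 206, 5, 10, 35], [355, 256, 157, 128, 14137], [237, 360, 109, 24, 1857]]
[-0.0042  0.0007  0.0009  0.0008  0.0016 -0.0031]
```

The knob comes out at fore ≈ 0.31 (the 0.30 stop, within error) and side ≈ 0.22. Between the first and last top pictures, only the lever and the arm changed.

```bash
python3 -c "
from station import ctrl
print(ctrl.hand_in())"
```

```text
the job is handed in; nothing more can be done
None
```

The gear lever is in third gear, fully home in the far right slot, and the job is handed in (`hand_in` gives no verdict). With the fingers closed the whole time, I pushed the knob from the near side into neutral. I then pushed it across from its left and into the slot from the near side.

**On the way:** the wrist view put the lever at about fore 0.00, side -0.21 after leaving second. Across the channel it read about fore 0.00, side +0.21. At every reading it was well clear of first and fourth gears.

**At the stop:** the push force rose to about 18 N with almost no further travel, so I took that as the end of the slot.

**Last checks:**
- **Lever:** with the arm clear, triangulating from two views gave fore about 0.31 and side about 0.22. The fore reading is slightly past the 0.30 stop, which is within camera error.
- **Surroundings:** comparing the first and last top pictures showed changes only at the lever and the arm. No loose item had moved visibly.
- **Robot:** it touched nothing when I handed in, about 13 s into the run. No check failed or disagreed.

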